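# Close the insert pot and put it in its carrier

## Robot

A 7-joint arm with a two-finger parallel gripper is mounted at the origin on the work surface. World frame = base frame: x ahead of the robot, y to its left, z up, the work surface at z = 0. Lengths are in m, angles in rad, forces in N, time in s.
With the tool pointing down it reaches from about 0.4 to 0.875 m from the base axis. Payload 19.3 kg.
Tool frame: the origin (TCP) lies midway between the tips of the shut fingers; the grasp point (between the pads) lies 19 mm behind it (bot.pinch_z is the distance from the TCP to the grasp point, in m); z points along the fingers, y is the direction in which the jaws open and shut (so a half turn about z gives the same grasp; the last joint's range is limited). The gripper opens to 85 mm and grips with 20 to 120 N. Pads are 22 mm wide; open, the fingers measure 114 mm over their backs; the gripper's body (76 mm by 85 mm) begins 54 mm behind the grasp point. The pads swing forward as they close: fully open they stand 13 mm farther back than shut.
Start: joints at [-1.324, 0.521, -0.036, 1.599, 0.021, 1.021, -0.113], TCP at [0.195, 0.594, 0.231] pointing down, gripper open.
Joint ranges: [-2.91, 2.91], [-0.3, 2.13], [-1.5, 1.42], [0.17, 2.43], [-1.26, 4.41], [0.16, 1.93], [-2.52, 2.52]. Speed limits (rad/s): [1.89, 1.89, 2.39, 2.39, 3.01, 3.01, 3.01].

## Interface

Orientations are given as [roll, pitch, yaw] about the fixed x, y, z axes, in that order (R = Rz(yaw) Ry(pitch) Rx(roll)).
In Python, from workcell import bot gives the robot as it stands. The module is installed in compiled form; this text tells all that it offers.
- The arm moves only by the tool move_arm, never from a script. Its argument "moves" is text: rows parted by semicolons, each of 4 numbers parted by spaces: the shift along the tool's x, y, z in mm, then the turn about the tool's z in rad. In form: dx dy dz yaw; .... A call has exactly 10 rows; each row is the pose to reach, as a shift and turn from the pose commanded when the call began, along the tool's axes at that moment; what a row does not reach only later rows make up. A row lasts 1/12 s, in which the tool goes at most 41.7 mm and 7.16 degrees, less where a joint would pass 70% of its speed; a pose out of reach is approached as far as the arm can. A call with a gripper value outside its range is refused whole. "grip" is the opening, from 0 (shut) to 1 (fully open), set as the call begins (left out, the last holds). The fingers move at their own pace and stop on an object; "grip_force" is the grip in N (left out, the last holds). Time passes only in rows, so rows that repeat a pose let the fingers close, or fill a call up. It gives the time, the measured TCP pose, the force and the opening at its end, in the units of the state.
- bot.observe(): the state, without advancing time (a new reading comes with each control period).
- bot.grab_frame(name): name is "scene" or "side" or "wrist"; returns a dict with "frame" (420x560x3 uint8, red, green, blue), "z_map" (420x560 float32, m along the optical axis (not along the pixel's ray), 0 where there is no reading), "K" (3x3 intrinsics, pixels), "eye" and "attitude" of the camera in the world. Camera axes: x right, y up, looking along -z (the intrinsics and any distortion apply to the point x, -y, -z); pixel columns grow to the right and rows downward; lengths in m; the calibration is good to about 2 mm. A picture is of the moment at which its call begins.
- bot.job_done(): hands the job in, once; it reports no verdict.
Trained networks look in a picture, given as the dict that the camera call returned (one of the last four; its "shot" number tells which), for a name from the list of things; names that differ only in an ending like _2 or _b are one class to them, and where a whole thing is asked for, a point or a joint stands for the part that bears it (a point fixed in the world has none). Each returns a list of dicts, best first, with "conf" (0 to 1); they miss things now and then, are a little off and sometimes report something else, mostly with a low value. They report only what shows in the picture. A call takes as long as a camera call. They do not tell look-alikes from the thing itself.
- bot.search_frame(picture, label): "at" ([column, row] in pixels, amid what is visible of it).
- bot.pinpoint(picture, label): "at" ([column, row] in pixels: a listed point, or the origin of a listed thing).
The state is a dict: "clock": time; "qpos": joint angles; "qd": joint speeds; "joint_efforts": joint torques, N m; "position": TCP position; "tool_rot": TCP orientation; "force": force on the tool from outside, world axes, zero at the start; "moment": the same for the moment, N m; "grip_width": finger opening in m.
Only numpy, scipy, OpenCV 4.12 (cv2) and the standard library are available. Lean on these libraries where they do the work, as an engineer would, in place of code of your own. Each camera call takes 0.05 s, during which the arm holds its last target. There are 200 camera calls.

## Task

Close the open pot in the nest: set the blue lid level on its neck, turn it back until it drops into the thread, then tighten it clockwise until it is fully home. Then lift the closed pot out of the nest by its lid and set it upright, without dropping it, fully down in the bay with the orange pad. Do not disturb the other things.

Things in the scene. Friction and masses are not known exactly. Their poses are not given: they have to be found in the camera images.
- pot: Open white plastic pot, 0.4 kg, standing in the nest: square foot 76 x 76 mm, 56 mm tall, then a threaded round neck 48 mm across, 60 over the thread, rim 86 mm above the foot; full of brass inserts. Origin: centre of its underside, z up, x and y along the square's sides. Once tight it can be lifted by the lid; it turns with it
- pot_mid (a point): point on the pot's axis 40 mm above its underside. Tightening: from the dropped position the lid, turned clockwise, sinks 2.6 mm more (0.9 mm per 10 degrees, with 1.5 mm of play) to its home height, lower edge 63.4 mm above the foot, then turns on to a firm stop: tight, 56 to 74 degrees from where it dropped
- pot_mouth (a point): centre of the rim, 86 mm above the underside. Four thread starts, 90 degrees apart. A lid set on at most angles rests on the flat thread tops, lower edge 75.5 mm above the foot; 7 mm stops block it clockwise. Turned anticlockwise (from above) up to 80 degrees it drops 9.5 mm when let down or lightly pressed; a stop soon ends the backward turn. If it sits on or beside a stop, ease it clockwise a little
- lid: Blue screw lid, 0.1 kg, standing open side down: round skirt 74 mm across, 28 tall, and on it a hexagonal grip 48 mm across flats (each 27.7 wide), 30 tall; 58 mm in all. Origin: centre of the skirt's lower edge, z up; two flats face plus and minus y, others every 60 degrees. Hollow 67 mm across, 22.6 deep; four lugs inside (angles not given) leave 50 mm
- lid_grip (a point): centre of the lid's hexagonal grip, on the axis, 43 mm above the skirt's lower edge
- nest: Fixed holding nest: aluminium plate 115 mm square with blue rails 30 mm high that hold the pot's square foot (1.5 mm play each side) and keep it from turning. Origin under its centre, x and y along the sides
- nest_center (a point): middle of the nest's plate, 10 mm above the bench, where the pot's foot rests
- carrier: Fixed black open carrier, 102 x 296 mm (x, y), walls 5 mm thick and 45 mm high, with three bays in a row along its y, each 92 mm in x by about 95 mm in y. Two bays hold closed pots, the third has the orange pad. Origin under its centre, floor 5 mm above the bench
- free_bay (a point): centre of the top of the fixed orange pad (88 mm square, 3 mm thick) on the floor of the free bay, 8 mm above the bench; its x and y lie along the bay's walls
- done1_mid (a point): middle of a closed pot (76 mm square foot, blue lid of the same shape, 121 mm tall) already in the carrier; 59 mm above its underside. Leave alone
- done2_mid (a point): middle of a closed pot (76 mm square foot, blue lid of the same shape, 121 mm tall) already in the carrier; 59 mm above its underside. Leave alone
- tape_mid (a point): middle of a yellow roll of tape lying flat, 80 mm across, 24 mm high. Leave alone
- tin_mid (a point): middle of an upright tin with a red label, 68 mm across, 85 mm tall. Leave alone
- cup_mid (a point): middle of a blue cup, 68 mm across, 90 mm tall. Leave alone
- bottle_mid (a point): middle of an upright clear bottle, 64 mm across, 190 mm tall. Leave alone
- motor_mid (a point): middle of a small gear motor lying on the bench, 136 mm long, 56 mm high. Leave alone
- screwdriver_grip (a point): handle of a screwdriver lying beyond the work area. Leave alone
There are look-alikes about, which are no part of the job. What is shaped like the lid but brown or turquoise is not meant.

How it is judged:
By the outcome, as a careful person would: the job done as asked, in the order asked, and still so for the second after the job is handed in, with the robot touching nothing.
It also fails if it takes over 72 s, if anything falls off the work surface, if the arm or the gripper's body presses on something with over 40 N, if the wrist force passes 120 N, or if a joint passes its speed limit or range.

## Working session

There is one attempt and no reset: what is moved stays moved. The work goes in short steps, Python scripts to look and compute and a tool call to move; the robot and the scene stay as the last step left them, time stands still between calls to the robot, and variables do not carry over. Pictures are saved under pics/ and viewed, about 8 in all and at most 12, crops included, and the job is handed in when it is done.

Besides the shell and the picture viewer there is one more tool, called after "Emit:" by a JSON object that holds its "name" and its "arguments", one argument or row to a line. move_arm: Moves the arm, as the interface text tells. Its arguments: {"type":"object","properties":{"moves":{"type":"string"},"grip":{"type":"number"},"grip_force":{"type":"number"}},"required":["moves"]}

```bash
mkdir -p pics
cat > h.py <<'E'
import numpy as np, cv2
from workcell import bot
from scipy.spatial.transform import Rotation as R
def att(f):
    a=np.array(f["attitude"],float)
    return a if a.shape==(3,3) else (R.from_euler('xyz',a).as_matrix() if a.size==3 else R.from_quat(a).as_matrix())
def cloud(f):
    z=f["z_map"];K=np.array(f["K"]);v,u=np.mgrid[:z.shape[0],:z.shape[1]]
    c=np.stack([(u-K[0,2])/K[0,0]*z,-(v-K[1,2])/K[1,1]*z,-z],-1)
    P=c@att(f).T+np.array(f["eye"]);P[z==0]=np.nan
    return P
def ray(f,px,h):
    K=np.array(f["K"]);d=att(f)@np.array([(px[0]-K[0,2])/K[0,0],-(px[1]-K[1,2])/K[1,1],-1]);e=np.array(f["eye"])
    return e+d*(h-e[2])/d[2]
def save(f,n): cv2.imwrite('pics/'+n,f["frame"][:,:,::-1])
E
python3 - <<'E'
from h import *
s=bot.observe();print({k:np.round(v,3).tolist() for k,v in s.items()})
for n in ["scene","side"]:
    f=bot.grab_frame(n);save(f,n+'0.png');P=cloud(f)
    print(n,[k for k in f],np.round(f["eye"],3),f["attitude"],np.array(f["K"]).tolist())
    for l in ["lid","pot","nest","carrier","lid_grip","pot_mouth","nest_center","free_bay","done1_mid","done2_mid"]:
        r=bot.pinpoint(f,l)
        for d in r[:4]:
            c,w=[int(round(x)) for x in d["at"]]
            print(l,round(d["conf"],2),c,w,np.round(P[min(max(w,0),419),min(max(c,0),559)],3))
E
```

```text
{'clock': 0.0, 'qpos': [-1.324, 0.522, -0.036, 1.6, 0.021, 1.021, -0.113], 'qd': [-0.002, 0.0, -0.001, -0.0, 0.0, 0.001, 0.002], 'joint_efforts': [-0.004, -92.708, 1.978, -36.995, 0.018, 0.008, 0.0], 'position': [0.195, 0.594, 0.231], 'tool_rot': [-3.141, 0.0, 2.825], 'force': [-0.167, -0.458, 1.214], 'moment': [0.018, 0.008, -0.02], 'grip_width': 0.085}
scene ['frame', 'z_map', 'K', 'eye', 'attitude', 'shot'] [ 1.228 -0.411  0.881] [0.80617055 0.0125857  1.09039104] [[488.355670372746, 0.0, 277.75614720340855], [0.0, 488.355670372746, 203.62025764864933], [0.0, 0.0, 1.0]]
lid 0.87 330 136 [0.253 0.258 0.029]
lid 0.77 226 200 [ 0.362 -0.12   0.03 ]
lid 0.69 309 181 [0.398 0.103 0.029]
lid 0.68 281 218 [ 0.482 -0.026  0.027]
pot 0.62 380 203 [0.576 0.198 0.056]
nest 0.67 380 207 [0.572 0.203 0.037]
nest 0.66 381 204 [0.573 0.205 0.047]
carrier 0.67 202 276 [ 0.584 -0.267  0.061]
lid_grip 0.75 226 186 [ 0.346 -0.11   0.061]
lid_grip 0.75 328 127 [0.247 0.253 0.059]
lid_grip 0.65 306 168 [0.375 0.106 0.056]
lid_grip 0.55 283 201 [ 0.458 -0.007  0.056]
pot_mouth 0.95 383 180 [0.537 0.23 
[... 503 characters left out ...]
 204 [0.36  0.08  0.031]
lid 0.7 259 229 [ 0.445 -0.034  0.032]
lid 0.68 213 274 [ 0.322 -0.135  0.03 ]
pot 0.87 274 158 [0.538 0.183 0.056]
pot 0.3 274 163 [0.538 0.187 0.037]
nest 0.61 275 163 [0.54  0.184 0.039]
lid_grip 0.86 208 190 [0.354 0.099 0.061]
lid_grip 0.8 151 164 [0.233 0.248 0.057]
lid_grip 0.63 261 215 [ 0.454 -0.019  0.059]
pot_mouth 0.72 272 135 [0.55  0.245 0.084]
pot_mouth 0.29 328 267 [ 0.524 -0.265  0.128]
nest_center 0.8 272 163 [0.534 0.189 0.036]
free_bay 0.66 337 286 [ 0.535 -0.288  0.096]
free_bay 0.58 328 267 [ 0.524 -0.265  0.128]
done1_mid 0.64 347 328 [ 0.519 -0.383  0.101]
done1_mid 0.22 273 161 [0.536 0.188 0.043]
done2_mid 0.81 339 285 [ 0.539 -0.288  0.098]
```

Run:
```python
import cv2
a=cv2.imread('pics/scene0.png');cv2.imwrite('pics/scene0v.png',cv2.resize(a,(800,600)))
```

```text
(no output)
```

View pics/scene0v.png

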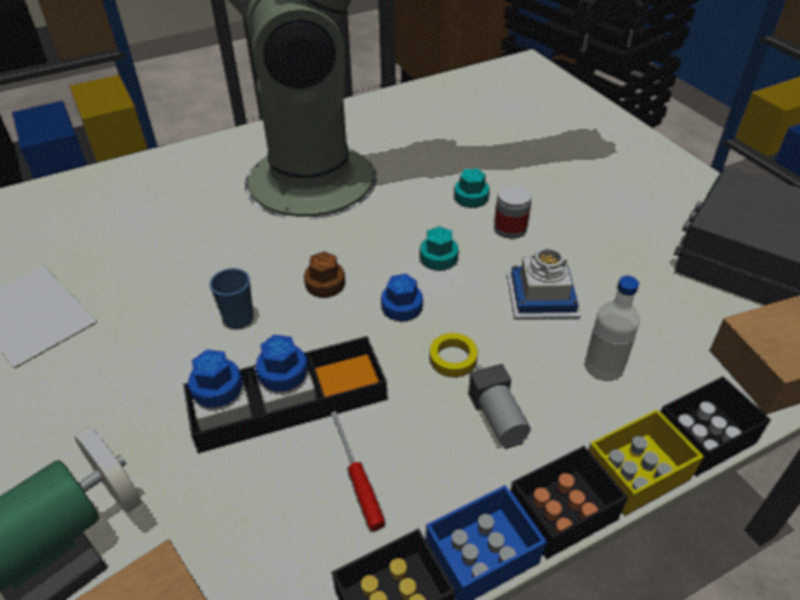

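Lid candidates (800-px view): blue (400,296) standing alone; brown (323,273); turquoise (438,247) and (471,187); the closed pots' lids at (213,373) and (281,360). The blue one at (400,296), about (0.46, -0.02), is the lid wanted. The nest with the pot is at (545,285), and the orange bay at (347,375).

```bash
cat >> h.py <<'E'
def sel(P,m,c,r,z0,z1):
    q=m&(np.hypot(P[...,0]-c[0],P[...,1]-c[1])<r)&(P[...,2]>z0)&(P[...,2]<z1);return P[q]
def circ(p):
    A=np.c_[2*p[:,:2],np.ones(len(p))];x=np.linalg.lstsq(A,(p[:,:2]**2).sum(1),rcond=None)[0];return x[:2],np.sqrt(x[2]+x[0]**2+x[1]**2)
def rect(p):
    (c,s,a)=cv2.minAreaRect((p[:,:2]*1000).astype(np.float32));return np.round(c,1),np.round(s,1),round(a,1)
E
python3 - <<'E'
from h import *
for n in ["scene","side"]:
    f=bot.grab_frame(n);P=cloud(f);h=cv2.cvtColor(f["frame"],cv2.COLOR_RGB2HSV).astype(int)
    H,S,V=h[...,0],h[...,1],h[...,2]
    blue=(H>103)&(H<125)&(S>120);al=np.ones_like(blue)
    t=sel(P,blue,(.465,-.015),.07,.05,.07);print(n,"hextop",len(t),t.mean(0).round(4),t[:,2].std().round(4),rect(t))
    t=sel(P,blue,(.465,-.015),.07,.022,.034);print(" skirt ring",len(t),circ(t),rect(t))
    for z0,z1,nm in [(.034,.045,'rail'),(.062,.07,'shoulder'),(.091,.101,'rim')]:
        t=sel(P,al,(.555,.215),.085,z0,z1)
        if len(t)>10: print(" ",nm,len(t),t.mean(0).round(4),rect(t),circ(t))
    org=(H>5)&(H<20)&(S>150)
    t=sel(P,org,(.575,-.16),.08,-.01,.03);print(" pad",len(t),t.mean(0).round(4),rect(t))
    blk=V<60
    t=sel(P,blk,(.56,-.25),.2,.037,.05);print(" carr",len(t),rect(t))
f=bot.grab_frame("wrist");save(f,"w0.png");print(f["eye"],f["attitude"])
E
```

```text
scene hextop 260 [ 0.4529 -0.0108  0.0579] 0.0027 (array([451.2,  -9.2]), array([46. , 51.5]), 36.8)
 skirt ring 234 (array([ 0.4517109, -0.0104004]), np.float64(0.02956949947620599)) (array([459.2, -13.1]), array([70.4, 56.4]), 66.3)
  rail 142 [0.5677 0.2064 0.0387] (array([547.7, 223.5]), array([100.4,  94.4]), 60.9) (array([0.5436222 , 0.22729662]), np.float64(0.04732609231625335))
  shoulder 245 [0.5583 0.21   0.0663] (array([546.7, 224.6]), array([75.9, 81.1]), 63.0) (array([0.54470546, 0.22449961]), np.float64(0.03868173238246265))
  rim 139 [0.5469 0.2245 0.0953] (array([549.6, 224.3]), array([53.8, 54. ]), 15.8) (array([0.54617721, 0.22497725]), np.float64(0.022584030958097762))
 pad 849 [ 0.5481 -0.1612  0.0088] (array([ 561.4, -163.7]), array([88.8, 97.7]), 83.2)
 carr 1037 (array([ 482.5, -251.9]), array([292.5, 239.3]), 81.4)
side hextop 292 [ 0.445  -0.0162  0.0582] 0.0028 (array([444.9, -13.4]), array([50.4, 46.5]), 10.2)
 skirt ring 278 (array([ 0.44531173, -0.01414481]), np.float64(0.029544348437406023)) (array([444.7, -20.9]), array([57.4, 68.2]), 82.7)
  rail 142 [0.5371 0.196  0.0388] (array([540.9, 219.9]), array([101.3, 102.6]), 64.4) (array([0.54498807, 0.22674239]), np.float64(0.04844596502772613))
  shoulder 199 [0.5375 0.203  0.0664] (array([539.7, 221.8]), array([76.7, 76.8]), 64.6) (array([0.54143467, 0.22370966]), np.float64(0.038848443454472865))
  rim 127 [0.5395 0.2219 0.0953] (array([538.2, 220.3]), array([57.5, 53.8]), 85.5) (array([0.54097105, 0.22319027]), np.float64(0.023137183110117362))
 pad 514 [ 0.5523 -0.1408  0.0101] (array([ 564.4, -153.5]), array([70.6, 86.9]), 81.3)
 carr 966 (array([ 543.2, -265.3]), array([296.6, 100.7]), 81.8)
[0.12948556 0.6147435  0.37304407] [-2.73711206e-01 -6.48942323e-04  1.25308519e+00]
```

Emit:
{"name": "move_arm", "arguments": {
  "moves": "-30 -21 0 0.06; -61 -42 0 0.12; -92 -63 0 0.18; -122 -84 0 0.24; -153 -105 0 0.3; -183 -126 0 0.36; -214 -147 0 0.42; -244 -168 0 0.48; -275 -189 0 0.54; -305 -209 0 0.6",
  "grip": 1
}}

```text
clock: 2.08
position: [0.4203, 0.2986, 0.2316]
tool_rot: [3.141, -0.0, 2.222]
force: [0.6, 0.2, -0.4]
grip_width: 0.0851
```

Emit:
{"name": "move_arm", "arguments": {
  "moves": "-30 -19 0 0.07; -60 -38 0 0.14; -90 -57 0 0.21; -120 -76 0 0.28; -150 -95 0 0.35; -180 -114 0 0.42; -210 -133 0 0.5; -240 -152 0 0.58; -265 -168 0 0.654; -265 -168 0 0.654"
}}

```text
clock: 2.92
position: [0.4473, -0.0175, 0.2317]
tool_rot: [3.141, 0.001, 1.56]
force: [-0.1, 0.3, -0.1]
grip_width: 0.0853
```

Run:
```python
from h import *
s=bot.observe();print({k:np.round(v,4).tolist() for k,v in s.items() if k in('clock','qpos','position','tool_rot')})
f=bot.grab_frame("wrist");save(f,"w1.png");P=cloud(f);print(f["eye"],f["attitude"])
h=cv2.cvtColor(f["frame"],cv2.COLOR_RGB2HSV).astype(int);H,S,V=h[...,0],h[...,1],h[...,2]
blue=(H>103)&(H<125)&(S>120)
t=sel(P,blue,(.448,-.012),.07,.052,.064);print("hextop",len(t),t.mean(0).round(4),rect(t))
t=sel(P,blue,(.448,-.012),.07,.022,.034);print("skirt",len(t),t.mean(0).round(4),rect(t))
```

```text
{'clock': 2.9167, 'qpos': [-0.4731, 0.2583, 0.457, 2.0626, -0.1489, 0.8507, 0.0581], 'position': [0.4473, -0.0175, 0.2317], 'tool_rot': [3.1406, 0.0012, 1.5597]}
[0.4478471  0.05071138 0.37340004] [-0.2744027  -0.00104214 -0.01200543]
hextop 1878 [ 0.4466 -0.0089  0.0571] (array([446.7,  -9.3]), array([54.7, 48. ]), 75.0)
skirt 1361 [ 0.4463 -0.      0.027 ] (array([446. ,  -8.8]), array([74.2, 72.8]), 40.1)
```

View pics/w1.png

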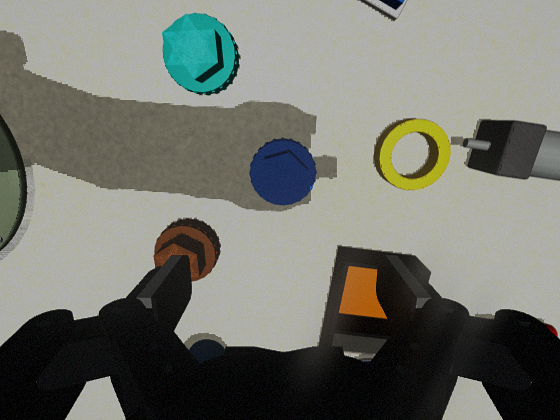

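The picture shows the blue lid at (283,172) in the arm's shadow, turquoise at (200,55), brown at (188,248), tape at (415,153), and the orange pad at (362,292).

```bash
cat >> h.py <<'E'
def widths(p,n,degs=None):
    # mean width over n-fold symmetric directions
    h=cv2.convexHull((p[:,:2]*1000).astype(np.float32))[:,0];A=np.arange(0,360/n,.5);o=[]
    per=360/n
    for a in A:
        w=0
        for k in range(n//2):
            t=np.radians(a+k*per);d=h@[np.cos(t),np.sin(t)];w+=np.ptp(d)
        o.append(w/(n//2))
    o=np.array(o);i=o.argmin();return A[i],o[i].round(1),o.max().round(1)
def clean(p,k=4,r=.004):
    from scipy.spatial import cKDTree
    t=cKDTree(p[:,:2]);return p[[len(x)>k for x in t.query_ball_point(p[:,:2],r)]]
def centre(p,a,n):
    h=p[:,:2]*1000;M=[];b=[]
    for k in range(n//2):
        t=np.radians(a+k*360/n);u=np.array([np.cos(t),np.sin(t)]);d=h@u;M.append(u);b.append((d.max()+d.min())/2)
    return np.linalg.lstsq(np.array(M),np.array(b),rcond=None)[0].round(1)
def masks(f):
    h=cv2.cvtColor(f["frame"],cv2.COLOR_RGB2HSV).astype(int);H,S,V=h[...,0],h[...,1],h[...,2]
    return dict(blue=(H>103)&(H<125)&(S>120),org=(H>5)&(H<20)&(S>150),blk=V<60,all=V>=0,white=(S<60)&(V>90))
E
python3 - <<'E'
from h import *
f=bot.grab_frame("wrist");P=cloud(f);m=masks(f)
s=bot.observe();print(s["clock"],s["position"],s["tool_rot"])
t=clean(sel(P,m["blue"],(.447,-.009),.07,.0545,.062));a=widths(t,6);print(a,centre(t,a[0],6))
k=clean(sel(P,m["blue"],(.447,-.009),.07,.022,.062));print(rect(k),circ(k[np.hypot(k[:,0]-.4465,k[:,1]+.009)>.033]))
c=f["frame"][110:240,210:360];cv2.imwrite('pics/lidc.png',cv2.resize(np.clip(c.astype(float)*1.8,0,255).astype(np.uint8)[:,:,::-1],None,fx=4,fy=4,interpolation=2))
E
```

```text
3.0167 [ 0.44732536 -0.01304945  0.23140773] [ 3.14135699e+00 -2.46459343e-05  1.56890450e+00]
(np.float64(45.0), np.float64(48.0), np.float64(54.3)) [446.5  -9.7]
(array([446.2,  -9. ]), array([73.2, 73. ]), 83.5) (array([ 0.44648409, -0.00900537]), np.float64(0.0349314993212883))
```

View pics/lidc.png

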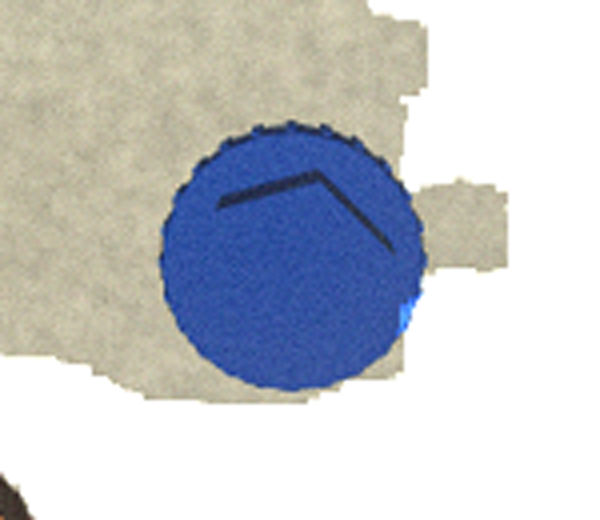

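The crop shows the blue lid alone, with hex edges at normals 45°/105°/165°. This agrees with the fit, so I grasp with the jaws along -15°.

Emit:
{"name": "move_arm", "arguments": {
  "moves": "1 0 20 0.06; 2 -1 45 0.12; 3 -1 70 0.18; 4 -1 95 0.24; 4 -1 120 0.26; 4 -1 145 0.26; 4 -1 170 0.26; 4 -1 190 0.26; 4 -1 200 0.26; 4 -1 204 0.26"
}}

```text
clock: 3.85
position: [0.4457, -0.0075, 0.0261]
tool_rot: [-3.14, 0.0, 1.312]
force: [-0.8, -0.4, -0.4]
grip_width: 0.0855
```

Emit:
{"name": "move_arm", "arguments": {
  "moves": "0 0 0 0; 0 0 0 0; 0 0 0 0; 0 0 0 0; 0 0 0 0; 0 0 0 0; 0 0 0 0; 0 0 0 0; 0 0 0 0; 0 0 0 0",
  "grip": 0,
  "grip_force": 60
}}

```text
clock: 4.68
position: [0.4469, -0.008, 0.0285]
tool_rot: [3.14, -0.001, 1.311]
force: [-2.0, 1.4, 12.8]
grip_width: 0.0471
```

Run:
```python
from h import *
s=bot.observe();print({k:np.round(v,4).tolist() for k,v in s.items()})
```

```text
{'clock': 4.6833, 'qpos': [-0.3069, 0.6366, 0.2526, 2.2046, -0.4538, 0.3466, 0.0679], 'qd': [-0.001, 0.0004, -0.0001, 0.0004, -0.0, 0.0015, 0.0006], 'joint_efforts': [0.2056, -72.2605, 7.8498, -13.13, -0.0538, -0.6934, -0.0268], 'position': [0.4469, -0.008, 0.0285], 'tool_rot': [3.1399, -0.001, 1.311], 'force': [-1.9937, 1.3604, 12.7824], 'moment': [0.1087, 0.4316, 0.0496], 'grip_width': 0.0471}
```

Emit:
{"name": "move_arm", "arguments": {
  "moves": "0 0 -20 0; 0 0 -50 0; 0 0 -85 0; 30 6 -115 0; 65 12 -145 0; 100 19 -175 0; 135 26 -205 0; 160 31 -230 0; 178 34 -240 0; 178 34 -240 0"
}}

```text
clock: 5.52
position: [0.5271, 0.1605, 0.2712]
tool_rot: [3.137, -0.005, 1.316]
force: [-0.7, 0.6, -1.9]
grip_width: 0.0468
```

Run:
```python
from h import *
bot.grab_frame("wrist")
f=bot.grab_frame("wrist");save(f,"w2.png");P=cloud(f);m=masks(f)
s=bot.observe();print({k:np.round(v,4).tolist() for k,v in s.items() if k in('clock','qpos','position','tool_rot','force','grip_width')})
c=(.543,.223)
for z0,z1,nm in [(.034,.046,'rail'),(.062,.070,'shoulder'),(.090,.101,'rim'),(.004,.016,'plate')]:
    t=sel(P,m["all"],c,.09,z0,z1)
    if len(t)>20:
        t=clean(t);a=widths(t,4);print(nm,len(t),t.mean(0).round(4),rect(t),a,centre(t,a[0],4),circ(t))
print(bot.pinpoint(f,"pot_mouth"))
```

```text
{'clock': 5.6167, 'qpos': [-0.7837, 0.3978, 0.5247, 1.7839, -0.2302, 1.0195, -0.43], 'position': [0.5249, 0.1558, 0.2682], 'tool_rot': [3.1406, -0.001, 1.3124], 'force': [0.7789, 0.5359, -1.8141], 'grip_width': 0.047}
shoulder 2078 [0.543  0.227  0.0655] (array([542.6, 225.3]), array([75.6, 75.5]), 63.2) (np.float64(63.0), np.float64(75.7), np.float64(102.3)) [542.7 225.3] (array([0.54264847, 0.22546114]), np.float64(0.03868151211013986))
rim 690 [0.5431 0.2259 0.0947] (array([542.6, 225.4]), array([46.9, 47.1]), 10.7) (np.float64(10.5), np.float64(47.0), np.float64(59.5)) [542.6 225.4] (array([0.54270341, 0.22527884]), np.float64(0.022305414874863108))
plate 911 [0.5437 0.2289 0.0088] (array([542.6, 225.4]), array([115.3, 115. ]), 62.8) (np.float64(63.0), np.float64(115.4), np.float64(159.0)) [542.6 225.5] (array([0.54270587, 0.22563428]), np.float64(0.06434012262275864))
[{'at': [281.5, 118.5], 'conf': 0.89}]
```

View pics/w2.png

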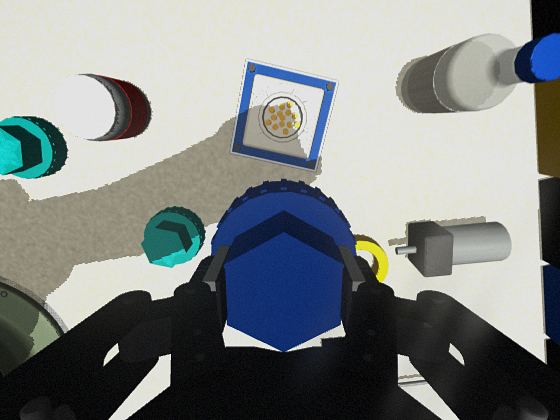

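The picture shows the pot at (282,118) in the nest, with the lid held level in the jaws. The tin is at (110,105), the bottle at (480,70).

Run:
```python
from h import *
f=bot.grab_frame("wrist");P=cloud(f);m=masks(f);s=bot.observe();p=s["position"];print(p,s["tool_rot"])
t=sel(P,m["blue"],p,.06,.285,.31);t=clean(t,3,.003);print('hextop',len(t),t[:,2].mean(),rect(t),widths(t,6),centre(t,widths(t,6)[0],6)-p[:2]*1000)
t=sel(P,m["blue"],p,.06,.255,.275);print('shoulder',len(t),t[:,2].mean());k=t[np.hypot(t[:,0]-p[0],t[:,1]-p[1])>.034];print(circ(k))
```

```text
[0.52433302 0.15420126 0.26723651] [-3.14117325e+00  3.42860098e-04  1.31003830e+00]
hextop 11511 0.2955692309536711 (array([523.9, 153.2]), array([55.9, 48.7]), 76.3) (np.float64(45.5), np.float64(49.0), np.float64(55.7)) [-0.63302128 -1.20126321]
shoulder 4850 0.26594384420325107
(array([0.52419414, 0.15454796]), np.float64(0.03520419735849074))
```

Emit:
{"name": "move_arm", "arguments": {
  "moves": "15 0 15 0; 30 0 30 0; 45 0 45 0; 60 0 60 0; 70 0 80 0; 74 0 100 0; 75 0 115 0; 75 0 125 0; 75 0 130 0; 75 0 130 0",
  "grip_force": 80
}}

```text
clock: 6.55
position: [0.5438, 0.2265, 0.1366]
tool_rot: [-3.141, 0.001, 1.31]
force: [0.1, -0.2, -1.1]
grip_width: 0.0469
```

Run:
```python
from h import *
bot.grab_frame("wrist")
f=bot.grab_frame("wrist");P=cloud(f);m=masks(f);s=bot.observe();p=s["position"];print(s["clock"],p,s["tool_rot"],s["force"])
t=sel(P,m["blue"],p,.06,p[2]+.018,p[2]+.035);t=clean(t,3,.003);print('hextop',len(t),t[:,2].mean(),rect(t),widths(t,6),centre(t,widths(t,6)[0],6)-p[:2]*1000)
for z0,z1,nm in [(.062,.070,'shoulder'),(.004,.016,'plate')]:
    t=sel(P,m["all"],(.543,.225),.09,z0,z1)
    if len(t)>20:
        t=clean(t);print(nm,len(t),rect(t))
```

```text
6.65 [0.54450781 0.22695074 0.13796716] [ 3.14110470e+00 -2.22619175e-04  1.31000010e+00] [-0.32995811 -0.33493503 -1.02171784]
hextop 11342 0.16547741804915708 (array([543.8, 225. ]), array([55., 49.]), 14.6) (np.float64(45.5), np.float64(49.0), np.float64(55.4)) [-1.00780716 -1.85073554]
shoulder 2126 (array([554. , 250.1]), array([30.7, 77.8]), 72.0)
plate 1448 (array([543. , 226.5]), array([112.6, 115.1]), 62.7)
```

Emit:
{"name": "move_arm", "arguments": {
  "moves": "0 -1 4 0; 0 -1 8 0; 0 -1 11 0; 0 -1 14 0; 0 -1 17 0; 0 -1 19 0; 0 -1 21 0; 0 -1 22 0; 0 -1 23 0; 0 -1 23 0"
}}

```text
clock: 7.48
position: [0.5432, 0.2273, 0.1142]
tool_rot: [-3.141, 0.0, 1.31]
force: [-0.3, -1.6, -1.4]
grip_width: 0.0467
```

Emit:
{"name": "move_arm", "arguments": {
  "moves": "0 0 1 0; 0 0 2 0; 0 0 2 0; 0 0 2 -0.05; 0 0 2 -0.1; 0 0 2 -0.15; 0 0 2 -0.2; 0 0 2 -0.25; 0 0 2 -0.3; 0 0 2 -0.3"
}}

```text
clock: 8.32
position: [0.5432, 0.2301, 0.1136]
tool_rot: [3.141, -0.005, 1.611]
force: [-8.3, 9.5, 23.6]
grip_width: 0.0469
```

Emit:
{"name": "move_arm", "arguments": {
  "moves": "0 0 -0.5 0; 0 0 -1 0; 0 0 -1.5 0; 0 0 -1.5 0; 0 0 -1.5 0; 0 0 -1.5 0; 0 0 -1.5 0; 0 0 -1.5 0; 0 0 -1.5 0; 0 0 -1.5 0"
}}

```text
clock: 9.15
position: [0.5429, 0.2301, 0.114]
tool_rot: [-3.141, -0.004, 1.609]
force: [-3.5, 11.8, 4.6]
grip_width: 0.047
```

Run:
```python
from h import *
f=bot.grab_frame("wrist");P=cloud(f);m=masks(f);s=bot.observe();p=s["position"];print({k:np.round(v,4).tolist() for k,v in s.items()})
t=sel(P,m["blue"],p,.06,p[2]+.018,p[2]+.035);t=clean(t,3,.003);n=np.linalg.svd(t-t.mean(0),full_matrices=False)[2][2];print('hextop',len(t),t[:,2].mean(),n,widths(t,6),centre(t,widths(t,6)[0],6)-p[:2]*1000)
```

```text
{'clock': 9.2, 'qpos': [-0.7239, 0.6401, 0.3262, 1.8073, -0.2928, 0.7401, -0.2025], 'qd': [0.001, 0.0017, 0.0018, -0.0, -0.0009, -0.0008, -0.0021], 'joint_efforts': [4.2663, -88.0086, 15.8017, -25.8572, 5.1887, -0.4535, 3.011], 'position': [0.543, 0.2301, 0.114], 'tool_rot': [-3.1415, -0.0036, 1.6086], 'force': [-3.3523, 12.7193, 4.5276], 'moment': [2.9264, 1.1315, -2.9734], 'grip_width': 0.0467}
hextop 10274 0.141727363811231 [0.00354941 0.02868308 0.99958225] (np.float64(46.5), np.float64(49.3), np.float64(52.8)) [-1.76592262 -7.89416745]
```

Run:
```python
from h import *
f=bot.grab_frame("wrist");cv2.imwrite('pics/w3.png',np.clip(f["frame"].astype(float)*1.6,0,255).astype(np.uint8)[:,:,::-1])
g=bot.grab_frame("scene");c=g["frame"][110:260,310:460];c=cv2.resize(c,(420,420),interpolation=2)
a=np.clip(f["frame"].astype(float)*1.6,0,255).astype(np.uint8);a=cv2.resize(a[150:,100:460],(380,285))
o=np.zeros((420,800,3),np.uint8);o[:,:420]=c;o[:285,420:]=a;cv2.imwrite('pics/c3.png',o[:,:,::-1])
```

```text
(no output)
```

View pics/c3.png

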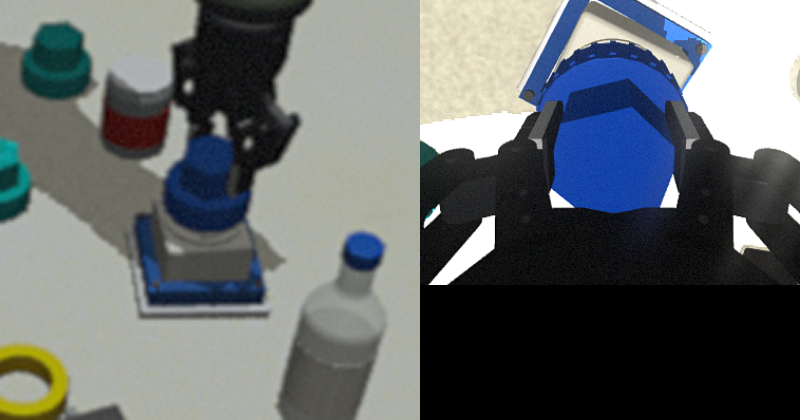

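The picture shows the lid on the neck, but the hex has twisted in the jaws: the lid is up against a stop. I'll ease it clockwise under a light press.

Emit:
{"name": "move_arm", "arguments": {
  "moves": "0 0 0 0.04; 0 0 0 0.08; 0 0 0.5 0.12; 0 0 1 0.16; 0 0 1 0.2; 0 0 1 0.24; 0 0 1 0.28; 0 0 1 0.3; 0 0 1 0.3; 0 0 1 0.3"
}}

```text
clock: 10.13
position: [0.5434, 0.2282, 0.1128]
tool_rot: [3.141, -0.0, 1.312]
force: [1.6, 2.8, -0.4]
grip_width: 0.0467
```

```bash
cat > st.py <<'E'
from h import *
f=bot.grab_frame("wrist");P=cloud(f);m=masks(f);s=bot.observe();p=s["position"];print({k:np.round(v,4).tolist() for k,v in s.items() if k in('clock','position','tool_rot','force','moment','grip_width')})
t=sel(P,m["blue"],p,.06,p[2]+.015,p[2]+.04);z=np.median(t[:,2]);t=clean(t[abs(t[:,2]-z)<.004],3,.003);n=np.linalg.svd(t-t.mean(0),full_matrices=False)[2][2];a=widths(t,6);print('hextop',len(t),t[:,2].mean(),n.round(3),a,centre(t,a[0],6))
E
python3 st.py
```

```text
{'clock': 10.1833, 'position': [0.5434, 0.2281, 0.1129], 'tool_rot': [3.1412, -0.0005, 1.3123], 'force': [1.2477, 3.8476, 0.685], 'moment': [0.7646, -0.4379, 0.0361], 'grip_width': 0.0467}
hextop 9716 0.14100581175242882 [-0.002  0.001  1.   ] (np.float64(30.0), np.float64(49.0), np.float64(52.8)) [539.7 221.2]
```

Run:
```python
from h import *
f=bot.grab_frame("wrist");a=np.clip(f["frame"].astype(float)*1.7,0,255).astype(np.uint8);cv2.imwrite('pics/w4.png',cv2.resize(a[130:360,150:430],None,fx=2.4,fy=2.4)[:,:,::-1])
```

```text
(no output)
```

View pics/w4.png

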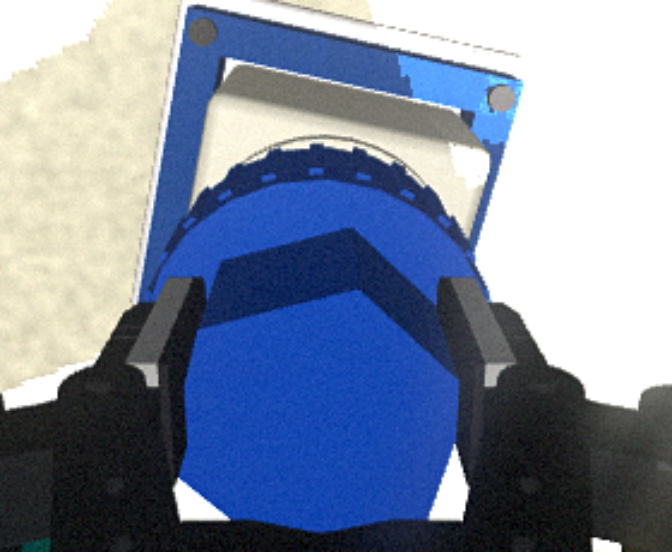

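The hex sits about 15° askew in the jaws, because the lid slipped when blocked. Force is about zero, so I press down gently to see whether it is over the gap.

Emit:
{"name": "move_arm", "arguments": {
  "moves": "0 0 0.5 0; 0 0 1 0; 0 0 1.5 0; 0 0 2 0; 0 0 2.5 0; 0 0 2.5 0; 0 0 2.5 0; 0 0 2.5 0; 0 0 2.5 0; 0 0 2.5 0"
}}

```text
clock: 11.07
position: [0.5435, 0.2277, 0.1103]
tool_rot: [3.141, -0.0, 1.311]
force: [4.4, 3.6, 0.3]
grip_width: 0.0471
```

```bash
python3 st.py
```

```text
{'clock': 11.1167, 'position': [0.5435, 0.2277, 0.1103], 'tool_rot': [3.1412, -0.0001, 1.3107], 'force': [4.0403, 3.0828, 1.3224], 'moment': [0.7601, -1.0368, 0.0305], 'grip_width': 0.0471}
hextop 9701 0.1384919400448885 [-0.003 -0.     1.   ] (np.float64(30.5), np.float64(49.4), np.float64(52.9)) [539.5 220.7]
```

It is sinking freely into the gap; I follow it down.

Emit:
{"name": "move_arm", "arguments": {
  "moves": "0 0 1 0; 0 0 2 0; 0 0 3 0; 0 0 4 0; 0 0 5 0; 0 0 6 0; 0 0 7 0; 0 0 7 0; 0 0 7 0; 0 0 7 0"
}}

```text
clock: 11.95
position: [0.5444, 0.2289, 0.1045]
tool_rot: [3.14, -0.003, 1.311]
force: [3.2, 7.0, 16.2]
grip_width: 0.0466
```

```bash
python3 st.py
```

```text
{'clock': 12.0, 'position': [0.5444, 0.2289, 0.1045], 'tool_rot': [3.1396, -0.0028, 1.3112], 'force': [2.6862, 7.6677, 16.0479], 'moment': [1.6777, -0.7632, 0.0028], 'grip_width': 0.0469}
hextop 9707 0.13270617534442464 [-0.003 -0.005  1.   ] (np.float64(30.5), np.float64(49.2), np.float64(52.3)) [540.6 221.7]
```

The lid has dropped (TCP 104.5 mm, predicted 104.6). I let go, rise, re-measure the hex and regrip square.

Emit:
{"name": "move_arm", "arguments": {
  "moves": "0 0 -1 0; 0 0 -2 0; 0 0 -2 0; 0 0 -2 0; 0 0 -2 0; 0 0 -2 0; 0 0 -10 0; 0 0 -30 0; 0 0 -50 0; 0 0 -70 0",
  "grip": 1
}}

```text
clock: 12.83
position: [0.5431, 0.2275, 0.1746]
tool_rot: [-3.141, 0.0, 1.31]
force: [-0.4, 0.4, 0.0]
grip_width: 0.0853
```

Emit:
{"name": "move_arm", "arguments": {
  "moves": "0 0 -10 -0.1; 0 0 -20 -0.2; 0 0 -30 -0.3; 0 0 -30 -0.4; 0 0 -30 -0.5; 0 0 -30 -0.6; 0 0 -30 -0.7; 0 0 -30 -0.79; 0 0 -30 -0.79; 0 0 -30 -0.79"
}}

```text
clock: 13.67
position: [0.5433, 0.2275, 0.2037]
tool_rot: [3.141, 0.0, 2.097]
force: [0.2, 0.3, 0.4]
grip_width: 0.0853
```

```bash
cat > lidm.py <<'E'
from h import *
def meas(f,zt,c=(.543,.226)):
    P=cloud(f);m=masks(f)
    t=clean(sel(P,m["blue"],c,.05,zt-.0035,zt+.005),4,.003);a=widths(t,6);print('hextop',len(t),t[:,2].mean().round(4),a,centre(t,a[0],6))
    t=clean(sel(P,m["blue"],c,.05,zt-.036,zt-.024),4,.003);k=t[np.hypot(t[:,0]-c[0],t[:,1]-c[1])>.033];print('shoulder',len(t),t[:,2].mean().round(4),rect(t),circ(k))
    t=clean(sel(P,m["all"],c,.09,.062,.070));print('pot sh',rect(t))
    t=clean(sel(P,m["all"],c,.09,.004,.016));print('plate',rect(t))
E
python3 - <<'E'
from lidm import *
f=bot.grab_frame("wrist");save(f,'w5.png');s=bot.observe();print({k:np.round(v,4).tolist() for k,v in s.items() if k in('clock','qpos','position','tool_rot','force','moment','grip_width')})
meas(f,.133)
E
```

```text
{'clock': 13.7167, 'qpos': [-0.6827, 0.5089, 0.2643, 1.7378, -0.161, 0.9159, 0.1742], 'position': [0.5433, 0.2275, 0.2036], 'tool_rot': [3.1414, 0.0001, 2.097], 'force': [-0.4256, -0.5641, -0.2843], 'moment': [0.0325, 0.0533, -0.0284], 'grip_width': 0.0853}
hextop 3726 0.133 (np.float64(33.5), np.float64(48.5), np.float64(54.9)) [542.1 222.4]
shoulder 2284 0.1029 (array([538.5, 229. ]), array([74.9, 60.5]), 28.5) (array([0.54231314, 0.22427798]), np.float64(0.0350637233099354))
pot sh (array([542.5, 224.1]), array([75.4, 75.5]), 63.0)
plate (array([542.8, 225.4]), array([114.7, 115.3]), 62.8)
```

View pics/w5.png

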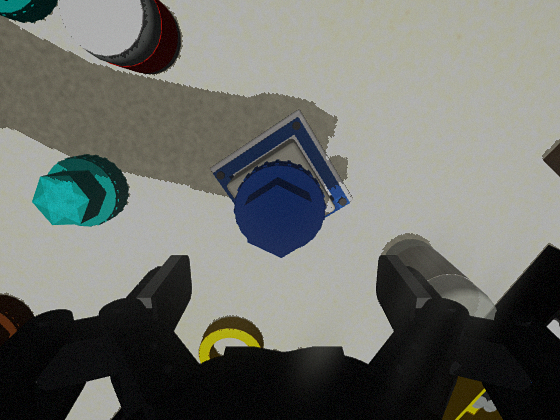

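The lid sits level on the neck at (280,205), with its lower edge about 66 mm above the foot. I regrip with the jaws on the flats (33.5°).

Emit:
{"name": "move_arm", "arguments": {
  "moves": "-1 -1 15 -0.03; -2 -1.6 30 -0.06; -2 -1.6 45 -0.06; -2 -1.6 60 -0.06; -2 -1.6 75 -0.06; -2 -1.6 87 -0.06; -2 -1.6 94 -0.06; -2 -1.6 97 -0.06; -2 -1.6 97 -0.06; -2 -1.6 97 -0.06"
}}

```text
clock: 14.55
position: [0.5431, 0.2253, 0.1068]
tool_rot: [3.141, 0.0, 2.16]
force: [0.6, 0.3, -0.5]
grip_width: 0.085
```

Emit:
{"name": "move_arm", "arguments": {
  "moves": "0 0 0 0; 0 0 0 0; 0 0 0 0; 0 0 0 0; 0 0 0 0; 0 0 0 0; 0 0 0 0; 0 0 0 0; 0 0 0 0; 0 0 0 0",
  "grip": 0,
  "grip_force": 120
}}

```text
clock: 15.38
position: [0.5435, 0.2255, 0.1071]
tool_rot: [3.14, 0.0, 2.161]
force: [0.1, 0.3, 7.6]
grip_width: 0.0457
```

```bash
python3 st.py
```

```text
{'clock': 15.4333, 'position': [0.5435, 0.2256, 0.1071], 'tool_rot': [3.1399, 0.0001, 2.1607], 'force': [-0.7129, 0.0907, 7.4535], 'moment': [0.0441, 0.0733, 0.0602], 'grip_width': 0.0464}
hextop 10288 0.13273305865171778 [-0.003  0.005  1.   ] (np.float64(34.0), np.float64(48.6), np.float64(55.1)) [544.2 223.8]
```

Emit:
{"name": "move_arm", "arguments": {
  "moves": "0 0 0 0.07; 0 0 0 0.14; 0 0 0.2 0.21; 0 0 0.4 0.28; 0 0 0.7 0.35; 0 0 1 0.42; 0 0 1.3 0.49; 0 0 1.6 0.56; 0 0 1.9 0.63; 0 0 2.2 0.7"
}}

```text
clock: 16.27
position: [0.5438, 0.2251, 0.105]
tool_rot: [3.14, -0.001, 1.457]
force: [1.1, -1.0, 8.5]
grip_width: 0.0461
```

```bash
python3 st.py
```

```text
{'clock': 16.3167, 'position': [0.5437, 0.2253, 0.1049], 'tool_rot': [3.14, -0.0008, 1.4512], 'force': [0.2989, 0.6555, 9.8146], 'moment': [-0.17, -0.0332, -0.1656], 'grip_width': 0.0459}
hextop 10297 0.1306290117555922 [0.001 0.008 1.   ] (np.float64(54.0), np.float64(48.8), np.float64(55.4)) [543.4 223. ]
```

Emit:
{"name": "move_arm", "arguments": {
  "moves": "0 0 0.2 0.03; 0 0 0.4 0.06; 0 0 0.4 0.09; 0 0 0.4 0.12; 0 0 0.4 0.15; 0 0 0.4 0.18; 0 0 0.4 0.21; 0 0 0.4 0.24; 0 0 0.4 0.24; 0 0 0.4 0.24"
}}

```text
clock: 17.15
position: [0.5439, 0.2255, 0.1048]
tool_rot: [3.14, -0.002, 1.22]
force: [1.1, -0.7, 10.2]
grip_width: 0.0458
```

```bash
python3 st.py
```

```text
{'clock': 17.2, 'position': [0.5439, 0.2255, 0.1048], 'tool_rot': [3.1398, -0.0018, 1.2204], 'force': [0.9879, -0.1334, 10.721], 'moment': [-0.1581, -0.2474, -0.128], 'grip_width': 0.0461}
hextop 10306 0.1303676018444795 [0.003 0.005 1.   ] (np.float64(40.0), np.float64(48.8), np.float64(55.2)) [543.  223.3]
```

Now home height at 54° turned. On to the stop, gently.

Emit:
{"name": "move_arm", "arguments": {
  "moves": "0 0 0 0.02; 0 0 0 0.04; 0 0 0 0.06; 0 0 0 0.08; 0 0 0 0.1; 0 0 0 0.12; 0 0 0 0.14; 0 0 0 0.16; 0 0 0 0.16; 0 0 0 0.16"
}}

```text
clock: 18.03
position: [0.5439, 0.2255, 0.1048]
tool_rot: [3.14, -0.002, 1.06]
force: [1.3, -0.1, 10.2]
grip_width: 0.0459
```

```bash
python3 st.py
```

```text
{'clock': 18.0833, 'position': [0.5439, 0.2254, 0.1048], 'tool_rot': [3.1401, -0.002, 1.0604], 'force': [0.8141, 0.2103, 10.6045], 'moment': [-0.1046, -0.2703, -0.1029], 'grip_width': 0.0462}
hextop 10312 0.13036128396839894 [0.004 0.005 1.   ] (np.float64(31.0), np.float64(48.7), np.float64(55.5)) [542.8 223.7]
```

Emit:
{"name": "move_arm", "arguments": {
  "moves": "0 0 0 0.02; 0 0 0 0.04; 0 0 0 0.06; 0 0 0 0.08; 0 0 0 0.1; 0 0 0 0.12; 0 0 0 0.14; 0 0 0 0.16; 0 0 0 0.16; 0 0 0 0.16"
}}

```text
clock: 18.92
position: [0.5437, 0.2266, 0.1047]
tool_rot: [3.141, -0.003, 0.904]
force: [1.3, 3.7, 9.4]
grip_width: 0.0457
```

```bash
python3 st.py
```

```text
{'clock': 18.9667, 'position': [0.5438, 0.2266, 0.1047], 'tool_rot': [3.1408, -0.0026, 0.9041], 'force': [2.0052, 3.2759, 8.7883], 'moment': [0.7458, -0.2862, 2.0073], 'grip_width': 0.0459}
hextop 10314 0.13033564894445746 [0.005 0.003 1.   ] (np.float64(22.5), np.float64(48.9), np.float64(55.6)) [542.5 224.9]
```

Emit:
{"name": "move_arm", "arguments": {
  "moves": "0 0 0 0.01; 0 0 0 0.02; 0 0 0 0.03; 0 0 0 0.04; 0 0 0 0.05; 0 0 0 0.05; 0 0 0 0.05; 0 0 0 0.05; 0 0 0 0.05; 0 0 0 0.05"
}}

```text
clock: 19.8
position: [0.5433, 0.2261, 0.1047]
tool_rot: [3.141, -0.001, 0.855]
force: [-1.9, 0.6, 14.4]
grip_width: 0.0461
```

```bash
python3 st.py
python3 - <<'E'
from h import *
f=bot.grab_frame("wrist");P=cloud(f);m=masks(f)
for z0,z1,nm in [(.062,.070,'shoulder'),(.004,.016,'plate')]:
    t=clean(sel(P,m["all"],(.543,.225),.09,z0,z1));print(nm,len(t),rect(t))
E
```

```text
{'clock': 19.85, 'position': [0.5433, 0.2261, 0.1047], 'tool_rot': [3.1412, -0.0014, 0.8551], 'force': [-1.0278, 0.3233, 14.0699], 'moment': [-0.1386, 0.5854, 2.93], 'grip_width': 0.0464}
hextop 10344 0.13032489859440002 [0.004 0.002 1.   ] (np.float64(21.5), np.float64(49.0), np.float64(55.1)) [542.4 225.1]
shoulder 1892 (array([556.5, 248.4]), array([27.5, 76.8]), 54.6)
plate 1859 (array([542.9, 225.7]), array([114. , 114.9]), 62.7)
```

Emit:
{"name": "move_arm", "arguments": {
  "moves": "0 0 0 0.02; 0 0 0 0.04; 0 0 0 0.06; 0 0 0 0.06; 0 0 0 0.06; 0 0 0 0.06; 0 0 0 0.06; 0 0 0 0.06; 0 0 0 0.06; 0 0 0 0.06"
}}

```text
clock: 20.73
position: [0.5431, 0.2266, 0.1046]
tool_rot: [3.141, -0.001, 0.799]
force: [-1.4, 0.2, 12.0]
grip_width: 0.0463
```

```bash
python3 st.py
```

```text
{'clock': 20.7833, 'position': [0.5431, 0.2266, 0.1046], 'tool_rot': [3.1413, -0.0011, 0.7988], 'force': [-0.8408, -0.166, 12.0236], 'moment': [0.9097, 0.6197, 5.8609], 'grip_width': 0.0459}
hextop 10459 0.13064073138577154 [0.003 0.017 1.   ] (np.float64(19.5), np.float64(49.1), np.float64(55.4)) [542.4 225.8]
```

Firm at 5.9 N·m with no further turn, so it is tight. I unwind the wind-up and lift.

Emit:
{"name": "move_arm", "arguments": {
  "moves": "0 0 0 -0.035; 0 0 0 -0.07; 0 0 -3 -0.07; 0 0 -10 -0.07; 0 0 -22 -0.07; 0 0 -40 -0.07; 0 0 -60 -0.07; 0 0 -85 -0.07; 0 0 -105 -0.07; 0 0 -120 -0.07"
}}

```text
clock: 21.62
position: [0.543, 0.2251, 0.2254]
tool_rot: [3.141, -0.001, 0.86]
force: [0.7, 0.4, -3.1]
grip_width: 0.0464
```

```bash
python3 st.py
python3 - <<'E'
from h import *
for n in ["scene","side"]:
    f=bot.grab_frame(n);P=cloud(f);m=masks(f);p=bot.observe()["position"]
    save(f,n+'6.png')
    t=sel(P,m["all"],(.543,.226),.06,.03,.22);print(n,len(t),t[:,2].min(),t[:,2].max())
    t=clean(sel(P,m["white"],(.543,.226),.065,.178,.192));print(' pot shoulder',len(t),rect(t))
    t=sel(P,m["blk"],(.5455,-.2613),.2,.037,.05);print(' carr',rect(clean(t,6,.006)))
    t=clean(sel(P,m["org"],(.56,-.163),.08,.0,.02));print(' pad',rect(t),t[:,2].mean())
E
```

```text
{'clock': 21.6667, 'position': [0.5439, 0.2253, 0.2275], 'tool_rot': [3.1406, -0.0034, 0.8599], 'force': [1.5109, -0.0263, 0.0229], 'moment': [0.0825, -0.1659, -0.0189], 'grip_width': 0.0461}
hextop 10473 0.25137345606596234 [0.006 0.023 1.   ] (np.float64(22.0), np.float64(48.8), np.float64(55.2)) [542.5 224.6]
scene 1444 0.03000572925764622 0.21993936148921645
 pot shoulder 89 (array([570.5, 210.1]), array([71.7, 18.9]), 59.3)
 carr (array([ 479.8, -251.5]), array([292.1, 244. ]), 81.3)
 pad (array([ 547.7, -161.6]), array([88.4, 63.6]), 82.7) 0.008762890154106034
side 1417 0.030005874482988748 0.21992012525135063
 pot shoulder 124 (array([540. , 219.4]), array([73.2, 74.2]), 58.3)
 carr (array([ 470.6, -254.4]), array([296.8, 248.1]), 81.8)
 pad (array([ 564.9, -152.3]), array([65.4, 87.6]), 82.6) 0.009695998097754375
```

Emit:
{"name": "move_arm", "arguments": {
  "moves": "-15 14 0 -0.02; -42 39 0 -0.06; -70 65 0 -0.11; -98 91 0 -0.16; -126 117 0 -0.21; -154 143 0 -0.26; -182 170 0 -0.31; -210 196 0 -0.36; -238 222 0 -0.385; -262 244 0 -0.385"
}}

```text
clock: 22.6
position: [0.5561, -0.1351, 0.2223]
tool_rot: [-3.14, 0.001, 1.246]
force: [0.1, -0.7, -4.2]
grip_width: 0.0456
```

Emit:
{"name": "move_arm", "arguments": {
  "moves": "-4 -7 0 0; -6 -17 0 0; -8 -22 0 0; -8 -23 0 0; -8 -23 0 0; -8 -23 0 0; -8 -23 0 0; -8 -23 0 0; -8 -23 0 0; -8 -23 0 0"
}}

```text
clock: 23.43
position: [0.5329, -0.1327, 0.2237]
tool_rot: [3.142, 0.0, 1.246]
force: [-0.1, 0.5, -4.8]
grip_width: 0.0461
```

Emit:
{"name": "move_arm", "arguments": {
  "moves": "-5 9 0 0; -10 18 0 0; -16 27 0 0; -20 34 0 0; -20 34 0 0; -20 34 0 0; -20 34 0 0; -20 34 0 0; -20 34 0 0; -20 34 0 0"
}}

```text
clock: 24.27
position: [0.5585, -0.1623, 0.2238]
tool_rot: [3.142, -0.0, 1.246]
force: [0.4, -0.8, -4.9]
grip_width: 0.0458
```

```bash
python3 st.py
python3 - <<'E'
from h import *
for n in ["scene","side"]:
    f=bot.grab_frame(n);P=cloud(f);m=masks(f);p=bot.observe()["position"];save(f,n+'7.png')
    t=clean(sel(P,m["white"],(.56,-.163),.075,.168,.19));print(n,'pot shoulder',len(t),t[:,2].mean(),rect(t))
    t=clean(sel(P,m["white"],(.56,-.163),.075,.125,.165));print(' pot sides',len(t),rect(t) if len(t) else '')
    t=sel(P,m["blk"]&(P[...,0]>.48)&(P[...,0]<.63),(.5455,-.2613),.2,.037,.05);print(' carr',rect(clean(t,6,.006)))
f=bot.grab_frame("wrist");save(f,'w7.png');P=cloud(f);m=masks(f)
t=sel(P,m["blk"],(.56,-.163),.13,.035,.055);print('wr wall',len(t),rect(t) if len(t)>5 else '',t[:,2].mean() if len(t) else '')
t=sel(P,m["org"],(.56,-.163),.1,.0,.02);print('wr pad',len(t),rect(t) if len(t)>5 else '')
t=sel(P,m["white"],(.56,-.163),.075,.165,.19);print('wr potsh',len(t),rect(t) if len(t)>5 else '',t[:,2].mean() if len(t) else '')
a=cv2.imread('pics/scene7.png')[120:360,100:420];b=cv2.imread('pics/w7.png');o=np.zeros((600,800,3),np.uint8);o[:300,:400]=cv2.resize(a,(400,300));o[:300,400:]=cv2.resize(b,(400,300));o[300:,:400]=cv2.resize(cv2.imread('pics/side7.png')[140:380,180:500],(400,300));cv2.imwrite('pics/c7.png',np.clip(o*1.4,0,255))
E
```

```text
{'clock': 24.3167, 'position': [0.5586, -0.1623, 0.2238], 'tool_rot': [3.1415, -0.0001, 1.2461], 'force': [0.3281, -0.2883, -4.1245], 'moment': [-0.0136, -0.0248, 0.0348], 'grip_width': 0.0462}
hextop 10493 0.24974008051443494 [-0.004  0.024  1.   ] (np.float64(43.5), np.float64(49.0), np.float64(55.5)) [ 558.2 -163. ]
scene pot shoulder 197 0.1854811083637759 (array([ 565.1, -165. ]), array([78.6, 68.8]), 76.7)
 pot sides 7 (array([ 529.1, -197.3]), array([0.8, 7.9]), 79.8)
 carr (array([ 549.3, -261.7]), array([293.5, 103.7]), 81.8)
side pot shoulder 369 0.1842093496128972 (array([ 557.3, -172. ]), array([66.4, 77.4]), 77.1)
 pot sides 91 (array([ 546.6, -196.7]), array([32.3, 82. ]), 57.9)
 carr (array([ 543.4, -264.5]), array([297.5, 100.6]), 81.8)
wr wall 655 (array([ 565. , -130.8]), array([ 28.4, 100.7]), 81.4) 0.04342595902563947
wr pad 1232 (array([ 565.6, -135.1]), array([20.4, 88.5]), 81.3)
wr potsh 1812 (array([ 562.4, -140.1]), array([27.3, 76.2]), 80.1) 0.1833861563989511[ WARN:0@5.143] global loadsave.cpp:1063 imwrite_ Unsupported depth image for selected encoder is fallbacked to CV_8U.
```

View pics/c7.png

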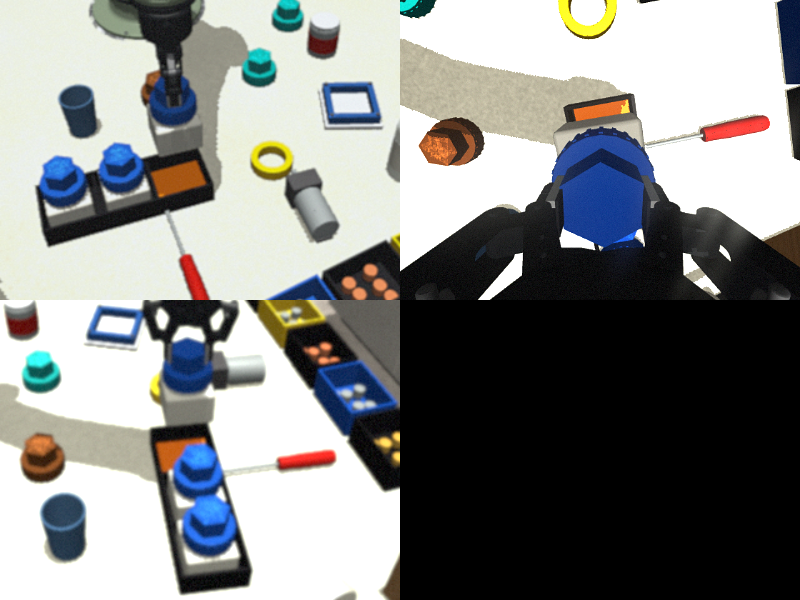

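The pictures show the pot hanging above the orange bay. Fine adjustment by the wrist view: about (1.5, -2) mm and +1.3°.

Emit:
{"name": "move_arm", "arguments": {
  "moves": "-1 2 5 -0.02; -1.5 2 20 -0.02; -1.5 2 35 -0.02; -1.5 2 50 -0.02; -1.5 2 65 -0.02; -1.5 2 76 -0.02; -1.5 2 86 -0.02; -1.5 2 95 -0.02; -1.5 2 102 -0.02; -1.5 2 106 -0.02"
}}

```text
clock: 25.3
position: [0.5599, -0.1646, 0.1169]
tool_rot: [-3.141, 0.0, 1.266]
force: [-0.2, 0.5, -4.8]
grip_width: 0.046
```

```bash
python3 st.py
python3 - <<'E'
from h import *
f=bot.grab_frame("wrist");save(f,'w8.png');P=cloud(f);m=masks(f)
for z0,z1,k in [(.035,.052,"blk"),(0,.02,"org"),(.055,.085,"white")]:
    t=sel(P,m[k],(.56,-.165),.13 if k=="blk" else .075,z0,z1);print(k,len(t),rect(t) if len(t)>5 else '',t[:,2].mean() if len(t) else '')
E
```

```text
{'clock': 25.35, 'position': [0.5598, -0.1646, 0.1166], 'tool_rot': [-3.1407, 0.0002, 1.2659], 'force': [0.0579, 0.0844, -5.0206], 'moment': [0.034, 0.1284, 0.0033], 'grip_width': 0.0458}
hextop 10509 0.14287986732963598 [-0.004  0.024  1.   ] (np.float64(45.0), np.float64(48.6), np.float64(55.2)) [ 559.6 -165.2]
blk 2536 (array([ 555.7, -195.6]), array([159.3, 102. ]), 81.6) 0.043327944465568015
org 885 (array([ 566.8, -130.8]), array([13.8, 89.6]), 77.7) 0.007090601630174634
white 1818 (array([ 563. , -142.6]), array([27.4, 75. ]), 81.7) 0.07625878783445542
```

Emit:
{"name": "move_arm", "arguments": {
  "moves": "0 0 3 0; 0 0 6 0; 0 0 8 0; 0 0 10 0; 0 0 11 0; 0 0 12 0; 0 0 13 0; 0 0 13.5 0; 0 0 14 0; 0 0 14 0"
}}

```text
clock: 26.23
position: [0.56, -0.1647, 0.1037]
tool_rot: [-3.142, 0.0, 1.266]
force: [0.1, 0.8, -4.4]
grip_width: 0.046
```

```bash
python3 st.py
```

```text
{'clock': 26.2833, 'position': [0.56, -0.1646, 0.1037], 'tool_rot': [3.1416, 0.0, 1.2657], 'force': [0.6811, 0.4774, -5.0838], 'moment': [-0.0599, -0.0232, 0.0014], 'grip_width': 0.0458}
hextop 10498 0.12962408580945295 [-0.004  0.025  1.   ] (np.float64(45.0), np.float64(48.7), np.float64(55.1)) [ 559.6 -165.3]
```

Emit:
{"name": "move_arm", "arguments": {
  "moves": "0 0 0.5 0; 0 0 1 0; 0 0 1.5 0; 0 0 2 0; 0 0 2.3 0; 0 0 2.3 0; 0 0 2.3 0; 0 0 2.3 0; 0 0 2.3 0; 0 0 2.3 0"
}}

```text
clock: 27.12
position: [0.5604, -0.1655, 0.1027]
tool_rot: [3.14, 0.0, 1.265]
force: [-3.6, -2.5, 18.2]
grip_width: 0.046
```

```bash
python3 st.py
```

```text
{'clock': 27.1667, 'position': [0.5605, -0.1654, 0.1027], 'tool_rot': [3.1399, 0.0001, 1.2653], 'force': [-2.3779, -2.6439, 18.486], 'moment': [0.134, 1.5643, 0.1881], 'grip_width': 0.0461}
hextop 10482 0.12872499117678887 [-0.005  0.02   1.   ] (np.float64(45.5), np.float64(49.0), np.float64(55.3)) [ 560.1 -166.2]
```

Seated at 102.7 mm (predicted 102.6). I relieve the press, release and retreat.

Emit:
{"name": "move_arm", "arguments": {
  "moves": "0 0 -1 0; 0 0 -1 0; 0 0 -1 0; 0 0 -1 0; 0 0 -1 0; 0 0 -1 0; 0 0 -1 0; 0 0 -1 0; 0 0 -1 0; 0 0 -1 0",
  "grip": 0.85,
  "grip_force": 20
}}

```text
clock: 28.0
position: [0.56, -0.1646, 0.1024]
tool_rot: [-3.142, 0.0, 1.266]
force: [-0.1, -0.1, -0.5]
grip_width: 0.0726
```

Emit:
{"name": "move_arm", "arguments": {
  "moves": "0 0 -3 0; 0 0 -8 0; 0 0 -16 0; 0 0 -30 0; 0 0 -50 0; 0 0 -75 0; 0 0 -100 0; 0 0 -125 0; 0 0 -140 0; 0 0 -150 0"
}}

```text
clock: 28.83
position: [0.5604, -0.1649, 0.255]
tool_rot: [3.139, -0.001, 1.266]
force: [0.4, 1.0, -0.4]
grip_width: 0.0723
```

Emit:
{"name": "move_arm", "arguments": {
  "moves": "-15 0 0 0; -30 0 0 0; -45 0 0 0; -60 0 0 0; -60 0 0 0; -60 0 0 0; -60 0 0 0; -60 0 0 0; -60 0 0 0; -60 0 0 0"
}}

```text
clock: 29.67
position: [0.5422, -0.2213, 0.2524]
tool_rot: [-3.142, -0.0, 1.267]
force: [0.1, 0.4, 0.6]
grip_width: 0.073
```

Run:
```python
from h import *
f=bot.grab_frame("wrist");save(f,'w9.png');P=cloud(f);m=masks(f);s=bot.observe();print(s["clock"],s["position"],s["force"],s["grip_width"])
c=(.56,-.166)
t=clean(sel(P,m["blue"],c,.045,.115,.14),4,.003);n=np.linalg.svd(t-t.mean(0),full_matrices=False)[2][2];a=widths(t,6);print('hextop',len(t),t[:,2].mean(),n.round(3),a,centre(t,a[0],6))
t=clean(sel(P,m["white"],c,.07,.055,.075));print('pot sh',len(t),t[:,2].mean(),rect(t))
t=clean(sel(P,m["org"],c,.08,0,.02));print('pad',len(t),rect(t))
t=clean(sel(P,m["blue"],c,.045,.09,.108),4,.003);n=np.linalg.svd(t-t.mean(0),full_matrices=False)[2][2];print('lid shoulder',len(t),t[:,2].mean(),n.round(3))
g=bot.grab_frame("scene");o=np.zeros((420,800,3),np.uint8)
o[:,:400]=cv2.resize(g["frame"][130:360,60:280],(400,420));o[:300,400:]=cv2.resize(f["frame"],(400,300));cv2.imwrite('pics/c9.png',o[:,:,::-1])
```

```text
29.7167 [ 0.54213542 -0.22145079  0.25237277] [ 0.41067972 -0.28028137 -0.03530576] 0.07225993142193307
hextop 2863 0.12842552460284146 [-0. -0.  1.] (np.float64(43.5), np.float64(48.0), np.float64(54.5)) [ 559.8 -167.8]
pot sh 775 0.06158239957889911 (array([ 557.1, -181.8]), array([103.6,  75. ]), 79.7)
pad 26 (array([ 604.1, -172.4]), array([82.7,  2.4]), 81.0)
lid shoulder 2153 0.09828993015074644 [-0.  0.  1.]
```

View pics/c9.png

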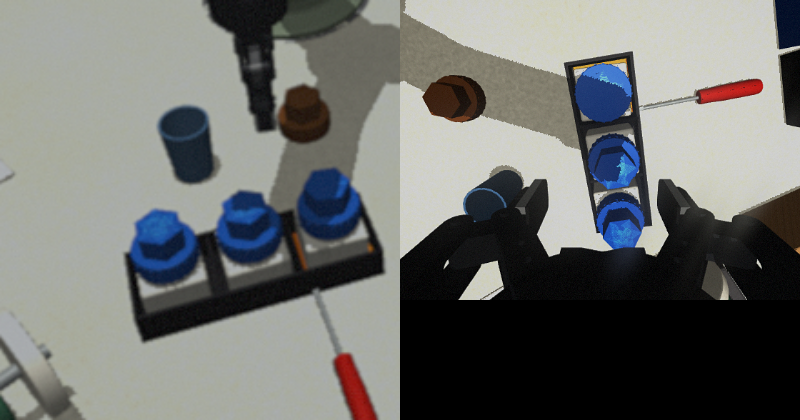

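The closed pot stands level at (605,93) in the bay. Its top is at 129.4 mm against an expected 129.4, and the neighbours are undisturbed.

```bash
python3 -c "
from workcell import bot
print(bot.job_done())"
```

```text
the job is handed in; nothing more can be done
None
```

The pot is closed and stands upright in the bay with the orange pad. I handed the job in at about 30 s of the 72 s allowed; it gives no verdict.

**Closing the pot:**
- I set the blue lid on the neck. The first backward turn met a stop and the lid slipped about 15° in the jaws.
- I then eased it clockwise and it dropped, with its lower edge at about 66 mm.
- I regripped it square on the flats and turned it clockwise about 72° to a firm stop. It held 5.9 N·m there and moved at most 3° more over the last two pushes.

**Moving it:** I lifted the pot by the lid, which leaned about 1.4° in the grip. It touched down at a tool height of 102.7 mm, where 102.6 was predicted.

**Last checks:**
- The lid top was level at 129.4 mm, after adding about 1 mm for how low the wrist camera reads. That is the value for a lid fully home and a pot fully down.
- The gripper was open and clear, with no contact force.
- In the last pictures, which do not show every item, nothing else looked disturbed.

The scene and side cameras disagreed with the wrist camera by up to about 5 mm, so I placed the pot mainly by the wrist view.

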